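# Clear the bed and load a hammer head into the marking station

### The arm

A 6-joint arm with a two-finger parallel gripper is mounted at the origin on the work surface. World frame = base frame: x ahead of the robot, y to its left, z up, the work surface at z = 0. Lengths are in m, angles in rad, forces in N, time in s.
With the tool pointing down it reaches from about 0.3 to 0.875 m from the base axis. Payload 6.4 kg.
Tool frame: the origin (TCP) lies between the finger pads; the fingertips stand 19 mm ahead of it and the grasp point (between the pads) is the TCP (ctrl.tips_ahead is the z of the fingertips in the tool frame, in m); z points along the fingers, y is the line along which they close (so a half turn about z gives the same grasp; the last joint's range is limited). The gripper opens to 85 mm and grips with 20 to 120 N. Pads are 22 mm wide; open, the fingers measure 114 mm over their backs; the gripper's body (76 mm by 85 mm) begins 54 mm behind the grasp point. The pads swing forward as they close: fully open they stand 13 mm farther back than shut.
Start: joints at [1.099, 0.181, 1.607, -0, 1.354, -0.206], TCP at [0.151, 0.555, 0.25] pointing down, gripper open.
Joint ranges: [-2.99, 2.99], [-0.89, 2.07], [0.3, 2.58], [-1.14, 4.28], [0, 2.63], [-3.12, 3.12]. Speed limits (rad/s): [2.57, 2.57, 3.01, 3.14, 3.14, 3.14].

### API

Orientations are given as a unit quaternion [w, x, y, z].
In Python, from bench import readout, vision, ctrl gives the robot as it stands.
- The arm moves only by the tool play_rows, never from a script. Its arguments are lists of equal length, an entry for each row: "xyz": the shift along the tool's x, y, z in mm, a list of three; "rot": the turn, a rotation vector about the tool's x, y, z in rad, a list of three; "grip": the opening, from 0 (shut) to 1 (fully open). In form: {"xyz": [[x, y, z], ...], "rot": [[rx, ry, rz], ...], "grip": [grip, ...]}. A call has exactly 10 rows; each row is the pose to reach, as a shift and turn from the pose commanded when the call began, along the tool's axes at that moment; what a row does not reach only later rows make up. A row lasts 1/8 s, in which the tool goes at most 62.5 mm and 10.7 degrees, less where a joint would pass 70% of its speed; a pose out of reach is approached as far as the arm can. A call with a gripper value outside its range is refused whole. The fingers move at their own pace and stop on an object; the grip force is fixed at half the most. Time passes only in rows, so rows that repeat a pose let the fingers close, or fill a call up. It gives the time, the measured TCP pose, the force, the opening and the grip force at its end, in the units of the state.
- readout.get_obs(): the state, without advancing time (a new reading comes with each control period).
- vision.camera(name): name is "scene" or "top" or "wrist"; returns a dict with "color" (400x640x3 uint8, red, green, blue), "depth" (400x640 float32, m along the optical axis (not along the pixel's ray), 0 where there is no reading), "camera_matrix" (3x3 intrinsics, pixels), "k1" (the pictures are not rectified: a ray, as slopes to the right and down, at radius r is drawn at 1 + k1 r^2 times it, then the intrinsics apply), "extrinsics" (4x4, takes a point from camera to world coordinates); the wrist camera has in their place "hand_eye" (4x4, takes a point from camera to tool coordinates, whose origin is the TCP and whose axes are the flange's). Camera axes: x right, y down, z forward; pixel columns grow to the right and rows downward; lengths in m; the calibration is good to about 2 mm. A picture is of the moment at which its call begins: read the wrist's pose just before it.
- ctrl.hand_in(): hands the job in; it is judged then, once.
The state is a dict: "time_s": time; "q": joint angles; "dq": joint speeds; "joint_efforts": joint torques, N m; "eef_pos": TCP position; "eef_rot": TCP orientation; "wrist_force": force on the tool from outside, world axes, zero at the start; "torque": the same for the moment, N m; "opening": opening from 0.0 (shut) to 1.0 (fully open); "grasp_force": force on a finger pad.
Only numpy, scipy, OpenCV 4.12 (cv2) and the standard library are available. Lean on these libraries where they do the work, as an engineer would, in place of code of your own. Each camera call takes 0.05 s, during which the arm holds its last target. There are 200 camera calls.

### The job

Someone has left a tin on the bed of the marking station: stand it upright on the bench, out of the way. Lay the wedge-ended hammer head in the nest of the wooden carrier, away from the station, with its round striking face towards the carrier's nose; then put the loaded carrier on the station's bed and slide it nose first under the bridge until it is fully home against the stop, the head still lying flat in its nest, and let go. Leave the other hammer heads, the spray can and the jar where they are.

Things in the scene. Friction and masses are not known exactly. Their poses are not given: they have to be found in the camera images.
- head: Wedge-ended hammer head: bare steel, no handle, 108 long (x), 28 wide, 28 high, 0.4 kg, on a plywood board 12 thick, eye upright. Origin: centre of its underside. x = -54 to -28: round face, diameter 28. x = -19 to 19: box with flat sides 28 apart (grip here across y). x = 18 to 54: wedge, 24 narrowing to 6 wide. The board's three heads lie side by side, 80 apart, in any order.
- head_face (a point): Centre of that head's round striking face (its x = -54, 14 above its underside). All three heads have x pointing roughly away from the robot.
- carrier: Loose wooden carrier on the bench: block 170 long (x), 60 wide, 30 high, 0.25 kg, with plain parallel sides (grip across y, half-way along, low down). Origin: centre of its underside. Its nose is the -x end, nearer the robot. On its top (z = 30) is the nest: low walls round an open-sided middle.
- nest (a point): Where the head's origin belongs on the carrier: carrier (-10, 0, 30), axes along the carrier's. In nest axes: walls 14 high, sloped outward over the top 5; end walls at x = -56 and 56 (2 clear of the head); side walls 32 apart at x = -56 to -30, 18 apart at x = 40 to 56 (too narrow for the round face). No side walls between: room for fingers.
- station: Fixed marking station. Origin: on the bench under the middle of the seated carrier. Steel bed 10 thick, x = -127 to 98, 116 wide, open towards +x (away from the robot); the carrier slides in towards -x. Home: carrier origin at station (0, 0, 10), x axes parallel, nose against the stop at x = -85. Cheeks 64 apart at x = -107 to -45, guides 26 high flaring to 81 at x = -30.
- bridge (a point): Middle of the front lower edge of the station's grey bridge: station (-45, 0, 80). The bridge runs from there to x = -120, its top at 90, with a blue housing on it up to 116 (x = -112 to -62). A loaded carrier on the bed is 68 high, so it passes under, but the head cannot be put in once the carrier is home.
- ball_head: Bystander: ball-ended hammer head, about 100 long (x), 27 wide, 26 high, on the same board; one end round face, the other a ball. Origin: centre of underside.
- club_head: Bystander: club hammer head, a plain dark steel block 88 x 38 x 38, on the same board. Origin: centre of underside.
- spray_can: Bystander: upright spray can, diameter 52, 190 high, on the bench beyond the carrier, left or right. Origin: centre of underside.
- jar: Bystander: round jar with a black lid, diameter 60, 85 high, on the bench on the other side from the spray can. Origin: centre of underside.
- tin: Plain round steel tin, diameter 50, 50 high, 0.2 kg, standing on the station's bed in the carrier's way. Origin: centre of its underside.
- board: Fixed plywood board under the three heads, 170 (x) by 260 (y), 12 thick. Origin: centre of its underside, on the bench.
Mind the look-alikes: they are no part of the job. Leave any orange look-alike of the head alone. Leave any yellow look-alike of the carrier alone.

How it is judged:
On the way, in this order (a step that is already met when the one before it is completed fails the run):
1. the wedge-ended head lies home in the carrier's nest, face to the nose, while the carrier is still away from the station's bed (x of head in the frame of carrier between -0.0135 and -0.0065 m and y of head in the frame of carrier between -0.0035 and 0.0035 m and z of head in the frame of carrier between 0.027 and 0.033 m and x of head_face in the frame of carrier below -0.055 m and angle between head's own z axis and vertical below 0.08 rad and horizontal distance between carrier and station above 0.13 m), for 0.3 s.
2. the loaded carrier is on the station's bed with its nose in the tunnel (x of head in the frame of carrier between -0.0135 and -0.0065 m and y of head in the frame of carrier between -0.0035 and 0.0035 m and z of head in the frame of carrier between 0.027 and 0.033 m and x of head_face in the frame of carrier below -0.055 m and angle between head's own z axis and vertical below 0.08 rad and x of carrier in the frame of station between -0.005 and 0.035 m and y of carrier in the frame of station between -0.006 and 0.006 m and z of carrier in the frame of station below 0.016 m), for 0.1 s.
At the end, for the whole second after the job is handed in: The carrier is on the bed within 4 mm of home (along and across), 3 mm in height, square within 0.06 rad; the wedge-ended head lies flat in its nest within 3.5 mm, face to the nose; the tin stands upright on the bench (underside below 4 mm); all at rest, released (x of head in the frame of carrier between -0.0135 and -0.0065 m and y of head in the frame of carrier between -0.0035 and 0.0035 m and z of head in the frame of carrier between 0.027 and 0.033 m and x of head_face in the frame of carrier below -0.055 m and angle between each of head, tin's own z axis and vertical below 0.08 rad and x of carrier in the frame of station between -0.004 and 0.004 m and y of carrier in the frame of station between -0.004 and 0.004 m and z of carrier in the frame of station between 0.007 and 0.013 m and angle between the x axis of carrier and the x axis of station, either way round below 0.06 rad and angle between carrier's own z axis and vertical below 0.05 rad and height (world z) of tin below 0.004 m and linear speed of each of head, carrier, tin below 0.01 m/s); the robot touches nothing.
It fails at once if the ball-ended hammer head is pushed more than 20 mm from its place (distance of ball_head from where it was at the start of the episode above 0.02 m).
It fails at once if the club hammer head is pushed more than 20 mm from its place (distance of club_head from where it was at the start of the episode above 0.02 m).
It fails at once if the spray can is pushed more than 20 mm from its place (distance of spray_can from where it was at the start of the episode above 0.02 m).
It fails at once if the jar is pushed more than 20 mm from its place (distance of jar from where it was at the start of the episode above 0.02 m).
It fails at once if the tin or the spray can is tipped over (angle between tin's own z axis and vertical above 0.5 rad or angle between spray_can's own z axis and vertical above 0.4 rad).
It also fails if it takes over 72 s, if anything falls off the work surface, if the arm or the gripper's body presses on something with over 40 N, if the wrist force passes 120 N, or if a joint passes its speed limit or range.

## Working session

There is one attempt and no reset: what is moved stays moved. The work goes in short steps, Python scripts to look and compute and a tool call to move; the robot and the scene stay as the last step left them, time stands still between calls to the robot, and variables do not carry over. Pictures are saved under pics/ and viewed, at most 10 in all, crops included, and the job is handed in when it is done.

Besides the shell and the picture viewer there is one more tool, called as name(argument=value, ...) on one line, values as JSON. play_rows: Moves the arm, as the interface text tells. Its arguments: {"type":"object","properties":{"xyz":{"type":"array","items":{"type":"array","items":{"type":"number"}}},"rot":{"type":"array","items":{"type":"array","items":{"type":"number"}}},"grip":{"type":"array","items":{"type":"number"}}},"required":["xyz","rot","grip"]}

```bash
mkdir -p pics
cat > h.py <<'E'
import numpy as np, cv2
from bench import readout, vision, ctrl
from scipy.spatial.transform import Rotation as R
def tool():
    o=readout.get_obs(); T=np.eye(4); q=o['eef_rot']
    T[:3,:3]=R.from_quat([q[1],q[2],q[3],q[0]]).as_matrix(); T[:3,3]=o['eef_pos']; return T
def shot(name):
    T=tool(); c=vision.camera(name)
    E=c['extrinsics'] if 'extrinsics' in c else T@np.array(c['hand_eye'])
    K=np.array(c['camera_matrix']); d=c['depth']; h,w=d.shape
    u,v=np.meshgrid(np.arange(w),np.arange(h))
    xd=(u-K[0,2])/K[0,0]; yd=(v-K[1,2])/K[1,1]; x,y=xd.copy(),yd.copy()
    for _ in range(10):
        s=1+c['k1']*(x*x+y*y); x,y=xd/s,yd/s
    P=np.stack([x*d,y*d,d],-1)@np.array(E)[:3,:3].T+np.array(E)[:3,3]
    P[d<=0]=np.nan
    return c['color'],P,np.array(E)
def save(n,im): cv2.imwrite('pics/'+n+'.png',im[...,::-1])
def rect(P,m):
    p=P[m][:,:2].astype(np.float32); r=cv2.minAreaRect(p*1000); return r,len(p)
E
python3 - <<'E'
from h import *
a,P,E=shot('top'); save('top',a); np.save('top.npy',P); np.save('topc.npy',a)
b,Q,E2=shot('scene'); save('scene',b)
print(np.round(E,3).tolist(),np.round(E2,3).tolist()); o=readout.get_obs(); print(o)
for u in range(40,640,80):
  print([tuple(np.round(P[v,u],3)) for v in range(50,400,100)])
E
```

```text
[[0.012, -0.984, 0.177, 0.407], [-1.0, -0.012, 0.001, 0.07], [0.001, -0.177, -0.984, 1.11], [0.0, 0.0, 0.0, 1.0]] [[0.723, 0.526, -0.449, 1.186], [0.691, -0.543, 0.477, -0.53], [0.007, -0.655, -0.756, 1.038], [0.0, 0.0, 0.0, 1.0]]
{'time_s': 0.1, 'q': array([ 1.09869893e+00,  1.81481171e-01,  1.60787579e+00,  1.35028928e-06,
        1.35383538e+00, -2.06323623e-01]), 'dq': array([-0.00153379, -0.00141919, -0.00184016,  0.00156709, -0.00122112,
        0.00089388]), 'joint_efforts': array([-2.16909343e-04, -4.45878768e+01, -3.52238846e+01, -2.32001557e-04,
        4.22505283e-03, -9.15991677e-06]), 'eef_pos': array([0.15080815, 0.55439186, 0.2494817 ]), 'eef_rot': array([-2.66763311e-04,  1.32496229e-01,  9.91183187e-01, -7.54046043e-04]), 'wrist_force': array([ 0.5866452 , -0.83053061, -0.29769951]), 'torque': array([ 0.0242916 , -0.00655769,  0.05043428]), 'grasp_force': 0.0, 'opening': 1.0007526643928355}
[(np.float64(1.368), np.float64(1.368), np.float64(-0.471)), (np.float64(0.872), np.float64(1.244), np.float64(-0.394)), (np.float64(0.476), np.float64(1.455), np.float64(-0.758))
[... 1039 characters left out ...]
loat64(-0.445), np.float64(-0.423)), (np.float64(0.765), np.float64(-0.288), np.float64(0.004)), (np.float64(0.458), np.float64(-0.264), np.float64(0.039)), (np.float64(0.181), np.float64(-0.263), np.float64(-0.001))]
[(np.float64(1.37), np.float64(-0.798), np.float64(-0.421)), (np.float64(0.768), np.float64(-0.532), np.float64(0.004)), (np.float64(0.463), np.float64(-0.509), np.float64(0.001)), (np.float64(0.186), np.float64(-0.484), np.float64(0.002))]
[(np.float64(1.373), np.float64(-1.15), np.float64(-0.426)), (np.float64(0.772), np.float64(-0.778), np.float64(-0.003)), (np.float64(0.467), np.float64(-0.739), np.float64(0.001)), (np.float64(0.191), np.float64(-0.704), np.float64(0.001))]
```

View pics/top.png

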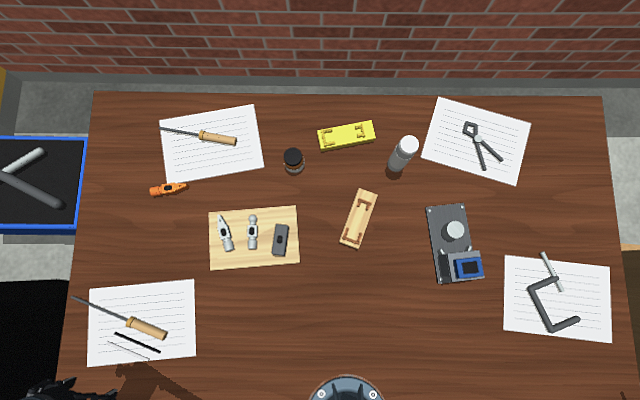

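View pics/scene.png

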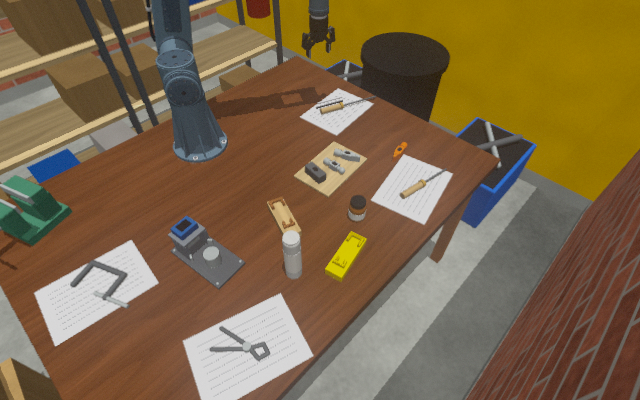

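The top view shows the wedge head at about (226,233), leftmost on the board, with its face toward the robot. The carrier is at (358,218), the station at (453,243), the tin at (455,231), the jar at (293,160) and the can at (403,153).

Run:
```python
from h import *
P=np.load('top.npy');Z=P[...,2]
v,u=np.mgrid[:400,:640]
def box(a,b,c,d): return (u>a)&(u<b)&(v>c)&(v<d)
for n,b,z0,z1 in [('head',(205,240,207,258),.026,.06),('ball',(241,265,207,258),.026,.06),('club',(266,295,215,262),.026,.07),('carrier',(335,385,180,255),.02,.06),('tin',(440,470,215,246),.045,.075),('bed',(420,490,198,290),.006,.016),('stat_hi',(430,490,240,290),.07,.2),('station',(420,490,198,290),.006,.2),('can',(385,422,130,178),.17,.2),('jar',(280,306,143,178),.07,.1)]:
    m=box(*b)&(Z>z0)&(Z<z1); r,k=rect(P,m); print(n,k,np.round(r[0],1),np.round(r[1],1),round(r[2],1),'mean',np.round(P[m].mean(0)*1000,1))
```

```text
head 341 [502.2 356.5] [106.5  28.9] 19.8 mean [497.6 353.3  39.3]
ball 286 [506.7 272.9] [98.4 25.4] 0.8 mean [504.6 272.9  36.6]
club 434 [483.5 191.7] [38.5 88.1] 83.2 mean [482.6 190.4  50.4]
carrier 1194 [550.3 -34.1] [ 59.9 170.4] 70.2 mean [548.4 -33.3  33.4]
tin 267 [ 516.1 -301.5] [45.5 47.8] 1.6 mean [ 515.9 -299.6   60.6]
bed 1801 [ 481.7 -323. ] [260.4 201.9] 0.6 mean [ 509.2 -294.6   11.3]
stat_hi 984 [ 415.4 -313.6] [76.7 90.1] 7.1 mean [ 413.9 -305.1  103.9]
station 3329 [ 481.7 -323. ] [260.4 201.9] 0.6 mean [ 477.2 -297.1   44.6]
can 335 [ 719.5 -149.6] [47.8 49.5] 25.6 mean [ 718.1 -147.8  188.9]
jar 282 [717.2 157.8] [52.2 51.1] 2.5 mean [716.3 158.2  85.8]
```

```bash
cat >> h.py <<'E'
def go(pos,yaw):
    """target TCP (mm), yaw (deg) of the closing line, tool down; shift & rotvec in current tool axes"""
    T=tool(); best=None
    for k in (0,180):
        a=np.radians(yaw+k); y=np.array([np.cos(a),np.sin(a),0]); z=np.array([0,0,-1.]); x=np.cross(y,z)
        r=R.from_matrix(T[:3,:3].T@np.stack([x,y,z],1)).as_rotvec()
        if best is None or np.linalg.norm(r)<np.linalg.norm(best): best=r
    d=T[:3,:3].T@(np.array(pos)-T[:3,3]*1000)
    print('xyz',np.round(d,1).tolist(),'rot',np.round(best,4).tolist(),'from',np.round(T[:3,3]*1000,1),'tool y yaw',np.round(np.degrees(np.arctan2(T[1,1],T[0,1])),2))
E
python3 - <<'E'
from h import *
c=vision.camera('wrist'); print(np.round(c['hand_eye'],3).tolist(),np.round(c['camera_matrix'],0).tolist())
go([497,353,250],109.8)
E
```

```text
[[0.0, -0.948, -0.318, 0.083], [1.0, 0.0, -0.0, 0.001], [0.0, -0.318, 0.948, -0.124], [0.0, 0.0, 0.0, 1.0]] [[314.0, 0.0, 324.0], [0.0, 314.0, 199.0], [0.0, 0.0, 1.0]]
xyz [-386.9, -103.5, -0.4] rot [-0.0012, -0.0007, -0.6114] from [150.8 554.5 249.6] tool y yaw 74.77
```

play_rows(xyz=[[-387,-103,50],[-387,-103,50],[-387,-103,50],[-387,-103,50],[-387,-103,50],[-387,-103,50],[-387,-103,50],[-387,-103,50],[-387,-103,50],[-387,-103,50]], rot=[[-0.001,-0.001,-0.611],[-0.001,-0.001,-0.611],[-0.001,-0.001,-0.611],[-0.001,-0.001,-0.611],[-0.001,-0.001,-0.611],[-0.001,-0.001,-0.611],[-0.001,-0.001,-0.611],[-0.001,-0.001,-0.611],[-0.001,-0.001,-0.611],[-0.001,-0.001,-0.611]], grip=[1,1,1,1,1,1,1,1,1,1])

```text
time_s: 1.4
eef_pos: [0.4962, 0.3546, 0.2004]
eef_rot: [0.0, -0.173, 0.985, 0.001]
wrist_force: [0.2, 0.5, -0.1]
opening: 1.0
grasp_force: 0.0
```

Run:
```python
from h import *
a,P,E=shot('wrist'); save('w1',a); Z=P[...,2]
print(tool()[:3,3])
m=(Z>.024)&(Z<.06)&(abs(P[...,0]-.5)<.09)&(abs(P[...,1]-.355)<.05)
r,k=rect(P,m); print(k,r)
p=P[m]*1000
# iterate axis fit: centre line from symmetric flanks
th=np.radians(19.8)
for it in range(3):
    c,s=np.cos(th),np.sin(th); x=p[:,0]*c+p[:,1]*s; y=-p[:,0]*s+p[:,1]*c
    x0,x1=np.percentile(x,.3),np.percentile(x,99.7); xs=[];ys=[];ws=[]
    for b in np.arange(x0+4,x1-4,6):
        q=y[(x>b)&(x<b+6)]
        if len(q)>8: lo,hi=np.percentile(q,[2,98]); xs.append(b+3);ys.append((lo+hi)/2);ws.append(hi-lo)
    f=np.polyfit(xs,ys,1); print(np.round(f,3),np.round(ws,1),np.round(ys,1)); th+=np.arctan(f[0])
c,s=np.cos(th),np.sin(th);x=p[:,0]*c+p[:,1]*s;y=-p[:,0]*s+p[:,1]*c
xm=(np.percentile(x,.3)+np.percentile(x,99.7))/2; ym=np.mean(ys)
print('yaw',np.degrees(th),'len',np.ptp(np.percentile(x,[.3,99.7])),'ctr',xm*c-ym*s,xm*s+ym*c)
```

```text
[0.49631663 0.35473953 0.20053209]
2774 ((501.77099609375, 356.1030578613281), (107.9837417602539, 27.645296096801758), 19.547290802001953)
[-8.00000e-03  1.69565e+02] [27.  27.2 27.4 25.5 22.9 26.9 27.1 26.3 26.5 26.7 26.9 25.1 19.5 16.7
 14.2 11.4  8.1] [165.2 165.3 165.2 165.3 164.7 165.3 165.3 164.9 164.8 164.8 164.8 164.8
 164.8 164.4 164.6 164.6 164.7]
[  0.   169.53] [27.  27.2 27.4 25.5 22.9 26.9 27.1 26.3 26.5 26.7 26.9 25.1 19.5 16.7
 14.2 11.4  8.1] [169.5 169.6 169.6 169.7 169.2 169.8 169.8 169.5 169.5 169.5 169.6 169.6
 169.6 169.2 169.5 169.6 169.7]
[ -0.   169.53] [27.  27.2 27.4 25.5 22.9 26.9 27.1 26.3 26.5 26.7 26.9 25.1 19.5 16.7
 14.2 11.4  8.1] [169.5 169.6 169.6 169.6 169.1 169.8 169.8 169.4 169.4 169.5 169.5 169.6
 169.6 169.2 169.5 169.5 169.7]
yaw 19.353386801995335 len 106.49491532079844 ctr 501.2090286444023 355.728943498204
```

View pics/w1.png

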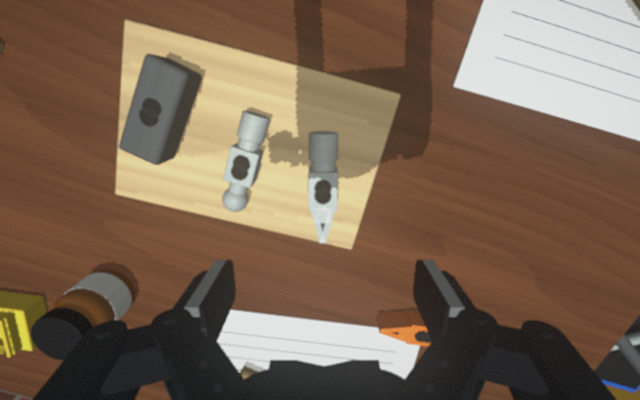

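The wrist view confirms the wedge head at (323,185), face toward the robot, with the ball head beside it at (242,160). It is centred at (501.5,356) with a yaw of 19.4°.

```bash
python3 -c "
from h import *
go([501.5,356,34],109.35)"
```

```text
xyz [-5.1, -0.7, 166.5] rot [0.0008, 0.0014, 0.0093] from [496.3 354.7 200.5] tool y yaw 109.88
```

play_rows(xyz=[[-5,-0.7,50],[-5,-0.7,100],[-5,-0.7,130],[-5,-0.7,150],[-5,-0.7,166],[-5,-0.7,166],[-5,-0.7,166],[-5,-0.7,166],[-5,-0.7,166],[-5,-0.7,166]], rot=[[0.001,0.001,0.009],[0.001,0.001,0.009],[0.001,0.001,0.009],[0.001,0.001,0.009],[0.001,0.001,0.009],[0.001,0.001,0.009],[0.001,0.001,0.009],[0.001,0.001,0.009],[0.001,0.001,0.009],[0.001,0.001,0.009]], grip=[0.65,0.65,0.65,0.65,0.65,0.65,0.1,0.1,0.1,0.1])

```text
time_s: 2.7
eef_pos: [0.5036, 0.3556, 0.0359]
eef_rot: [0.002, -0.167, 0.986, 0.0]
wrist_force: [-0.2, 0.2, 6.4]
opening: 0.314
grasp_force: 60.6
```

```bash
python3 -c "
from h import *
o=readout.get_obs(); print(o['opening'],o['grasp_force'],o['wrist_force'])
go([540,-30,220],70)"
```

```text
0.314412335608026 60.578391551971436 [-0.20278318  0.22291258  6.39039772]
xyz [92.3, -376.0, -184.4] rot [0.0011, 0.003, 0.6852] from [503.6 355.6  35.9] tool y yaw 109.26
```

```bash
python3 -c "
from h import *
go([633,-64,300],70)"
```

```text
xyz [15.4, -438.7, -264.1] rot [0.0011, 0.003, 0.6852] from [503.6 355.6  35.9] tool y yaw 109.26
```

play_rows(xyz=[[0,0,-30],[0,0,-80],[2,-60,-115],[4,-120,-150],[6,-180,-185],[9,-240,-215],[11,-300,-240],[13,-360,-264],[15,-410,-264],[15,-439,-264]], rot=[[0,0,0],[0,0,0],[0,0,0.1],[0,0,0.2],[0,0,0.3],[0,0,0.4],[0,0,0.5],[0,0,0.6],[0,0,0.685],[0.001,0.003,0.685]], grip=[0.1,0.1,0.1,0.1,0.1,0.1,0.1,0.1,0.1,0.1])

```text
time_s: 3.95
eef_pos: [0.6332, -0.0671, 0.2987]
eef_rot: [-0.001, 0.175, 0.985, -0.001]
wrist_force: [0.4, 0.9, -4.9]
opening: 0.318
grasp_force: 60.5
```

Run:
```python
from h import *
o=readout.get_obs(); print(o['opening'],o['grasp_force'],np.abs(o['dq']).max())
a,P,E=shot('wrist'); save('w2',a); np.save('w2.npy',P); Z=P[...,2]; T=tool()
print(T[:3,3])
m=(Z>.022)&(Z<.06)&(np.hypot(P[...,0]-.55,P[...,1]+.034)<.11)
r,k=rect(P,m); print('carrier',k,r)
# head in hand, tool coords
L=(P-T[:3,3])@T[:3,:3]*1000
m=(abs(L[...,0])<70)&(abs(L[...,1])<16)&(L[...,2]<45)&(L[...,2]>-12)
l=L[m]; print(len(l)); 
for b in range(-60,66,6):
    q=l[(l[:,0]>=b)&(l[:,0]<b+6)]
    if len(q)>5: print(b,len(q),np.round(np.percentile(q[:,1],[2,98]),1),np.round(np.percentile(q[:,2],[2,50,98]),1))
```

```text
0.31750505100646953 60.49138069152832 0.4953394064893793
[ 0.63429727 -0.07263717  0.29824956]
carrier 7539 ((547.9180908203125, -32.38533401489258), (60.322479248046875, 168.97927856445312), 69.87406921386719)
11182
-42 162 [ 0.1 10.8] [-5.7 -4.7 -2.9]
-36 303 [-1.3 12.2] [-6.  -4.7  2.1]
-30 321 [-2.7 13.5] [-5.8 -4.7 -3.4]
-24 421 [-4.  14.8] [-5.8 -4.8 -3.8]
-18 508 [-6.7 15.5] [-5.8 -4.8 -3.8]
-12 551 [-7.9 15.5] [-6.  -4.8 -3.8]
-6 596 [-7.9 15.4] [-8.2 -5.1 -3.9]
0 637 [-8.1 15.5] [-7.2 -5.4 -4.1]
6 690 [-8.5 15.5] [-8.5 -5.4 -4. ]
12 1069 [-14.5  15.2] [-11.   -5.1  11.9]
18 1015 [-8.6 15.6] [-6.1 -4.7 10.3]
24 659 [-6.5 15.3] [-4.2 -1.7  5.6]
30 594 [-7.5 15.5] [-5.4 -2.6  4.4]
36 758 [-7.9 15.4] [-5.6 -3.5  4.8]
42 799 [-8.3 15.3] [-5.7 -3.5  5.3]
48 844 [-8.1 15.5] [-5.7 -3.5  4.9]
54 1255 [-7.8 15.3] [-5.4 -0.5 18.1]
```

View pics/w2.png

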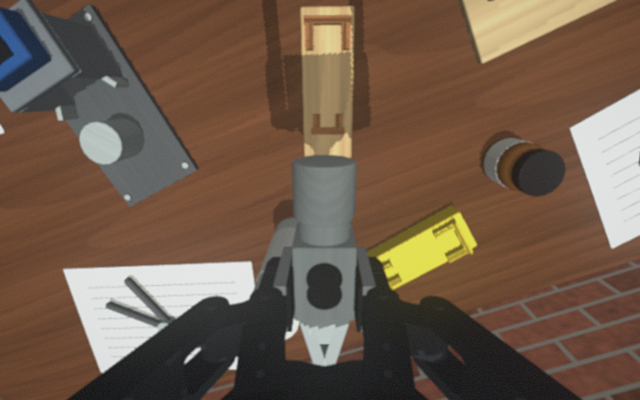

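The head is held, with its face at (324,165) toward the camera. The carrier's nose is at the top of the image at (328,10), and its tail at (327,155) is hidden behind the head. The arm was still moving, so I'll re-measure now that it has settled.

Run:
```python
from h import *
print(np.abs(readout.get_obs()['dq']).max())
T=tool(); a,P,E=shot('wrist'); save('w3',a); Z=P[...,2]
print(T[:3,3])
m=(Z>.022)&(Z<.06)&(np.hypot(P[...,0]-.55,P[...,1]+.034)<.11)
r,k=rect(P,m); print('carrier',k,r)
p=P[m]*1000; th=np.radians(-20.0)
for it in range(3):
    c,s=np.cos(th),np.sin(th); x=p[:,0]*c+p[:,1]*s; y=-p[:,0]*s+p[:,1]*c
    x0,x1=x.min(),x.max(); xs=[];ys=[];ws=[]
    for b in np.arange(x0+4,x0+110,8):
        q=y[(x>b)&(x<b+8)]; lo,hi=np.percentile(q,[.5,99.5]); xs.append(b+4);ys.append((lo+hi)/2);ws.append(hi-lo)
    f=np.polyfit(xs,ys,1); th+=np.arctan(f[0])
print(np.round(ws,1),np.round(ys,1))
c,s=np.cos(th),np.sin(th);x=p[:,0]*c+p[:,1]*s;y=-p[:,0]*s+p[:,1]*c
nose=np.percentile(x,.2); ym=np.mean(ys); xm=nose+85
print('yaw',np.degrees(th),'len',np.ptp(np.percentile(x,[.2,99.8])),'ctr',xm*c-ym*s,xm*s+ym*c)
h=p[:,2]>40; print('wall x range rel nose',np.percentile(x[h],[.5,99.5])-nose,'expect 15(-4)..., nest top z',np.percentile(p[h][:,2],50),np.percentile(p[:,2],30))
L=(P-T[:3,3])@T[:3,:3]*1000
m=(abs(L[...,0])<70)&(abs(L[...,1])<24)&(L[...,2]<45)&(L[...,2]>-12)
l=L[m]
for b in range(-60,66,4):
    q=l[(l[:,0]>=b)&(l[:,0]<b+4)]
    if len(q)>5: print(b,len(q),np.round(np.percentile(q[:,1],[2,98]),1),np.round(np.percentile(q[:,2],[2,50,98]),1))
```

```text
0.08353408223113196
[ 0.63429727 -0.07263717  0.29824956]
carrier 7746 ((548.3461303710938, -32.643768310546875), (60.239070892333984, 170.22244262695312), 70.0218505859375)
[57.4 57.8 58.2 58.7 58.9 57.1 57.6 57.9 59.5 60.1 59.  58.2 58.6 58.9] [159.9 159.9 160.  160.1 160.1 160.2 160.3 160.4 159.9 159.9 159.4 160.
 160.1 160.2]
yaw -20.33272546144945 len 169.48483005603816 ctr 548.596728550515 -32.62204743444377
wall x range rel nose [ 11.41151089 138.67780843] expect 15(-4)..., nest top z 43.558465402689535 30.04988989319127
-44 120 [-4.8  5.8] [-5.2 -4.3 -3.4]
-40 199 [-5.3  6.4] [-5.4 -4.2  2.5]
-36 185 [-6.3  7.7] [-5.4 -4.3 -1.6]
-32 213 [-7.5  8.7] [-5.4 -4.3 -3.3]
-28 263 [-8.4  9.5] [-5.5 -4.3 -3.3]
-24 302 [-9.3 10.4] [-5.3 -4.4 -3.3]
-20 350 [-10.2  11.7] [-5.2 -4.3 -3.3]
-16 417 [-12.4  13.5] [-5.4 -4.3 -3.2]
-12 415 [-12.7  13.8] [-8.1 -4.4 -3.3]
-8 462 [-12.6  13.7] [-8.2 -4.7 -3.4]
-4 463 [-12.7  13.8] [-10.7  -4.9  -3.6]
0 504 [-13.1  13.8] [-9.7 -4.9 -3.5]
4 811 [-23.7  23.6] [-10.6  -4.7  10.2]
8 1224 [-20.6  21.7] [-11.4  -4.6  12.8]
12 652 [-18.4  18.9] [-9.4 -4.5 10.3]
16 557 [-13.1  13.8] [-5.6 -4.5 -3. ]
20 868 [-13.2  13.7] [-5.1 -1.3 15.8]
24 445 [-10.6  11.3] [-3.2 -1.   6.3]
28 353 [-11.6  12.4] [-4.6 -1.9  6.1]
32 543 [-12.6  13.3] [-5.1 -2.8  6.9]
36 565 [-13.   13.2] [-5.1 -2.7  6.9]
40 582 [-12.9  13.6] [-5.  -2.6  6.8]
44 590 [-12.8  13.4] [-5.  -2.8  7. ]
48 621 [-12.6  13.2] [-4.9 -2.8  6.5]
52 1153 [-12.4  12.7] [-4.8  0.7 18.9]
56 29 [-8.9 11.3] [ 0.   8.  19.3]
```

```bash
python3 -c "
from h import *
go([541.3,-30.9,100],69.8)"
```

```text
xyz [99.4, 5.1, 197.8] rot [-0.004, -0.0021, -0.0018] from [633.4 -69.6 297.6] tool y yaw 69.7
```

play_rows(xyz=[[50,0,40],[96,0,80],[96,0,120],[96,0,150],[96,0,175],[96,0,190],[96,0,198],[96,0,198],[96,0,198],[96,0,198]], rot=[[0,0,0],[0,0,0],[0,0,0],[0,0,0],[0,0,0],[0,0,0],[0,0,0],[0,0,0],[0,0,0],[0,0,0]], grip=[0.1,0.1,0.1,0.1,0.1,0.1,0.1,0.1,0.1,0.1])

```text
time_s: 5.3
eef_pos: [0.543, -0.0319, 0.1015]
eef_rot: [-0.0, 0.174, 0.985, -0.001]
wrist_force: [0.7, -0.0, -4.1]
opening: 0.316
grasp_force: 60.5
```

```bash
cat > m4.py <<'E'
from h import *
print(np.abs(readout.get_obs()['dq']).max())
T=tool(); a,P,E=shot('wrist'); save('w4',a); Z=P[...,2]
go([541.3,-30.9,100],69.8)
L=(P-T[:3,3])@T[:3,:3]*1000
m=(Z>.022)&(Z<.05)&(L[...,0]>-90)&(L[...,0]<100)&(abs(L[...,1])<45)
l=L[m]; print(len(l))
e=np.array([ (b+2,)+tuple(np.percentile(l[(l[:,0]>=b)&(l[:,0]<b+4)][:,1],[1,99]))+(((l[:,0]>=b)&(l[:,0]<b+4)).sum(),) for b in range(48,88,4) if ((l[:,0]>=b)&(l[:,0]<b+4)).sum()>20])
print(np.round(e,1)); print('nose x',np.percentile(l[:,0],99.8))
w=(Z>.040)&m; print('wall',np.round(np.percentile(L[w],[1,50,99],axis=0),1))
hm=(L[...,0]>30)&(L[...,0]<60)&(abs(L[...,1])<24)&(L[...,2]<20)&(L[...,2]>-12)&(Z>.06); q=L[hm]
print('face x',np.percentile(q[:,0],[98,99.5]))
for b in range(30,58,4):
    s=q[(q[:,0]>=b)&(q[:,0]<b+4)]; 
    if len(s)>5: print(b,np.round(np.percentile(s[:,1],[1,99]),1))
E
python3 m4.py
```

```text
0.003837312817692207
xyz [1.8, 0.4, 1.4] rot [-0.0019, -0.0006, 0.0038] from [542.9 -31.9 101.4] tool y yaw 70.02
8250
[[ 50.  -27.7  30.7 618. ]
 [ 54.  -27.5  30.4 644. ]
 [ 58.  -27.8  30.7 549. ]
 [ 62.  -27.6  30.6 571. ]
 [ 66.  -26.9  30.4 781. ]
 [ 70.  -27.1  30.1 796. ]
 [ 74.  -27.3  30.6 686. ]
 [ 78.  -27.   30.4 579. ]]
nose x 79.34012494064994
wall [[ 35.  -23.5  54.9]
 [ 60.7   3.4  57.6]
 [ 68.   26.4  61.5]]
face x [55.95234743 56.04250664]
30 [-13.2  13.9]
34 [-13.1  13.8]
38 [-13.5  13.7]
42 [-13.3  14. ]
46 [-13.1  13.8]
50 [-13.2  13.7]
54 [-12.5  13.1]
```

View pics/w4.png

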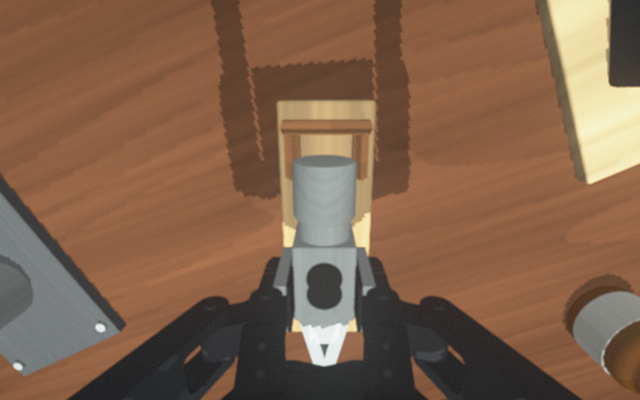

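The head is above the nest, with its face end at (325,160) and the nose wall at (326,127). It needs to go about 2.2 mm noseward and 1.1 mm sideways.

play_rows(xyz=[[2.2,1.1,10],[2.2,1.1,20],[2.2,1.1,27],[2.2,1.1,32],[2.2,1.1,36],[2.2,1.1,39],[2.2,1.1,42],[2.2,1.1,44],[2.2,1.1,46],[2.2,1.1,46]], rot=[[0,0,0.004],[0,0,0.004],[0,0,0.004],[0,0,0.004],[0,0,0.004],[0,0,0.004],[0,0,0.004],[0,0,0.004],[0,0,0.004],[0,0,0.004]], grip=[0.1,0.1,0.1,0.1,0.1,0.1,0.1,0.1,0.1,0.1])

```text
time_s: 6.6
eef_pos: [0.5404, -0.03, 0.0545]
eef_rot: [-0.001, 0.175, 0.984, -0.001]
wrist_force: [0.1, 0.7, -2.9]
opening: 0.314
grasp_force: 60.6
```

play_rows(xyz=[[0,0,0.8],[0,0,0.8],[0,0,0.8],[0,0,0.8],[0,0,0.8],[0,0,-10],[0,0,-40],[0,0,-80],[0,0,-110],[0,0,-110]], rot=[[0,0,0],[0,0,0],[0,0,0],[0,0,0],[0,0,0],[0,0,0],[0,0,0],[0,0,0],[0,0,0],[0,0,0]], grip=[0.1,0.6,0.6,0.6,0.6,0.6,0.6,0.6,0.6,0.6])

```text
time_s: 7.85
eef_pos: [0.5429, -0.0304, 0.1683]
eef_rot: [0.002, 0.175, 0.984, -0.001]
wrist_force: [0.3, -0.1, 0.3]
opening: 0.599
grasp_force: 0.0
```

```bash
cat > chk.py <<'E'
from h import *
import sys
def carrier_head(P,cx,cy):
    """carrier centre, yaw; head offset in carrier frame (mm)"""
    Z=P[...,2]; m=(Z>.022)&(Z<.075)&(np.hypot(P[...,0]-cx/1e3,P[...,1]-cy/1e3)<.105)
    r,k=rect(P,m); yaw=r[2] if r[1][0]>r[1][1] else r[2]-90
    p=P[m]*1000; c,s=np.cos(np.radians(yaw)),np.sin(np.radians(yaw))
    x=(p[:,0]-r[0][0])*c+(p[:,1]-r[0][1])*s; y=-(p[:,0]-r[0][0])*s+(p[:,1]-r[0][1])*c
    print('carrier',np.round(r[0],1),np.round(r[1],1),'yaw',round(yaw,2),k)
    h=p[:,2]>48; print('head x',np.round(np.percentile(x[h],[.5,99.5]),1),'y',np.round(np.percentile(y[h],[1,99]),1),'z face/box/wedge',[np.round(np.percentile(p[h&(abs(x-t)<5)][:,2],95),1) for t in (-52,5,30)])
if __name__=='__main__':
    n=sys.argv[1]; a,P,E=shot('wrist'); save(n,a); carrier_head(P,float(sys.argv[2]),float(sys.argv[3]))
E
python3 chk.py w5 549 -33
python3 - <<'E'
from h import *
# tin + station from top (refit): station bed + bridge
P=np.load('top.npy');Z=P[...,2];v,u=np.mgrid[:400,:640]
m=(u>432)&(u<490)&(v>240)&(v<290)&(Z>.1); print(rect(P,m))
for zz in [(.08,.098),(.105,.13)]:
    m=(u>430)&(u<490)&(v>240)&(v<290)&(Z>zz[0])&(Z<zz[1]); print(zz,rect(P,m))
m=(u>420)&(u<490)&(v>198)&(v<242)&(Z>.007)&(Z<.02)&(P[...,1]>-.40)&(P[...,1]<-.2); print(rect(P,m))
go([516,-300,200],90)
E
```

```text
carrier [549.  -32.8] [ 60.3 170.2] yaw -19.82 12509
head x [-64.6  40.9] y [-13.5  13.2] z face/box/wedge [np.float64(58.7), np.float64(59.5), np.float64(59.5)]
(((409.7015686035156, -313.0639343261719), (49.7231559753418, 66.54824829101562), 7.266745090484619), 521)
(0.08, 0.098) (((415.2552490234375, -313.7906188964844), (76.4049301147461, 89.69366455078125), 7.094931125640869), 430)
(0.105, 0.13) (((409.7015686035156, -313.0639343261719), (49.7231559753418, 66.54824829101562), 7.266745090484619), 503)
(((546.8172607421875, -311.29827880859375), (123.6080551147461, 171.60446166992188), 0.03407321870326996), 1164)
xyz [-69.2, -262.2, -33.2] rot [-0.002, 0.0009, -0.3528] from [541.7 -30.1 166.3] tool y yaw 69.79
```

View pics/w5.png

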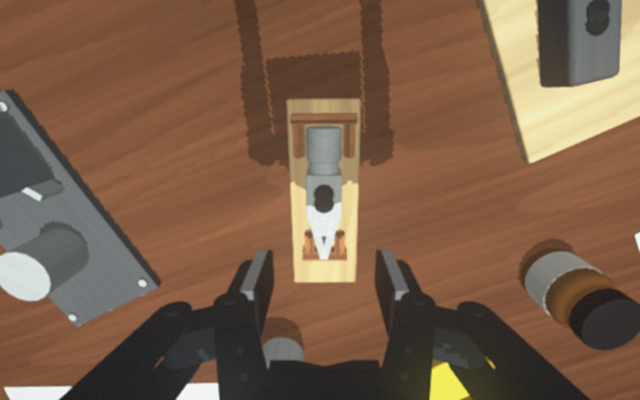

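The head sits flat and centred in the nest, at (324,190) in the image. Next I'll move over the tin and station for a close look.

```bash
python3 -c "
from h import *
go([530,-298,230],97.2)"
```

```text
xyz [-81.7, -255.6, -63.2] rot [-0.002, 0.0008, -0.4784] from [541.7 -30.1 166.3] tool y yaw 69.79
```

play_rows(xyz=[[0,0,-60],[-16,-50,-63],[-32,-100,-63],[-48,-150,-63],[-64,-200,-63],[-82,-256,-63],[-82,-256,-63],[-82,-256,-63],[-82,-256,-63],[-82,-256,-63]], rot=[[0,0,0],[0,0,-0.15],[0,0,-0.3],[0,0,-0.45],[-0.002,0.001,-0.478],[-0.002,0.001,-0.478],[-0.002,0.001,-0.478],[-0.002,0.001,-0.478],[-0.002,0.001,-0.478],[-0.002,0.001,-0.478]], grip=[1,1,1,1,1,1,1,1,1,1])

```text
time_s: 9.15
eef_pos: [0.5297, -0.2971, 0.228]
eef_rot: [-0.002, -0.063, 0.998, 0.001]
wrist_force: [-0.3, -0.4, -0.2]
opening: 0.999
grasp_force: 0.0
```

Run:
```python
from h import *
print(np.abs(readout.get_obs()['dq']).max())
a,P,E=shot('wrist'); save('w6',a); np.save('w6.npy',P); Z=P[...,2]; p=P*1000
tm=(np.hypot(p[...,0]-516,p[...,1]+300)<40)&(abs(p[...,2]-60)<6); (c,rad)=cv2.minEnclosingCircle(p[tm][:,:2].astype(np.float32)); print('tin',c,rad,tm.sum(),np.median(p[tm][:,2]))
th=np.radians(7.1); ex=np.array([np.cos(th),np.sin(th)]); ey=np.array([-ex[1],ex[0]]); O=np.array([496.6,-303])
x=(p[...,:2]-O)@ex; y=(p[...,:2]-O)@ey; z=p[...,2]
for n,z0,z1,xr in [('bed',6,15,(-20,110)),('bridge',84,96,(-130,-35)),('housing',104,125,(-130,-35))]:
    m=(z>z0)&(z<z1)&(x>xr[0])&(x<xr[1])&(abs(y)<75)
    r,k=rect(P,m); cc=np.array(r[0])-O; print(n,k,'loc',np.round([cc@ex,cc@ey],1),np.round(r[1],1),r[2])
m=(z>20)&(z<45)&(x>-60)&(x<-15)&(abs(y)<60)
for b in range(-46,-24,3):
    q=m&(x>=b)&(x<b+3)&(z>25); print(b,np.round([y[q&(y<0)].min(),y[q&(y<0)].max(),y[q&(y>0)].min(),y[q&(y>0)].max()],1) if (q&(y<0)).sum() and (q&(y>0)).sum() else q.sum())
q=(z>6)&(z<15)&(abs(y)<75)&(x<130)&(x>0)
for b in range(20,100,10):
    s=q&(x>=b)&(x<b+10); print(b,np.round(np.percentile(y[s],[.5,99.5]),1))
print('bed end',np.percentile(x[q&(abs(y)<50)],99.8))
```

```text
0.006138839441953527
tin (515.19091796875, -302.2787170410156) 24.873943328857422 2101 60.42726941323817
bed 8190 loc [39.1 -0.7] [117.2 116.3] 7.125610828399658
bridge 4079 loc [-80.4  -0.2] [70.1 88.3] 7.491925239562988
housing 7217 loc [-85.6  -0.3] [47.4 66.2] 7.40193510055542
-46 [-39.7 -32.9  32.3  39.2]
-43 [-41.7 -33.5  33.4  40.3]
-40 [-42.8 -35.1  34.8  42.3]
-37 [-44.  -37.   36.4  43.6]
-34 [-45.  -38.5  37.8  44.6]
-31 [-41.1 -40.1  39.6  39.9]
-28 0
-25 0
20 [-58.1  56.8]
30 [-58.6  56.8]
40 [-57.9  57.1]
50 [-58.4  56.6]
60 [-57.7  57. ]
70 [-58.1  56.4]
80 [-57.8  56.9]
90 [-58.   56.2]
bed end 97.46665574884292
```

View pics/w6.png

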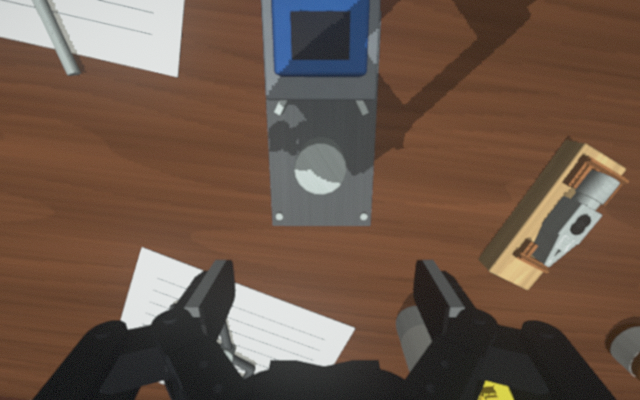

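The wrist view shows the tin at (320,168) on the bed and the bridge at (320,85). The station origin comes out at about (496.7,-303.5) with a yaw of 7.15°.

```bash
python3 -c "
from h import *
go([515.3,-301.8,46],97.2)"
```

```text
xyz [14.3, -2.9, 182.1] rot [0.0013, -0.0032, 0.0011] from [ 529.8 -297.2  228.1] tool y yaw 97.26
```

play_rows(xyz=[[14,-3,50],[14,-3,100],[14,-3,140],[14,-3,165],[14,-3,182],[14,-3,182],[14,-3,182],[14,-3,182],[14,-3,182],[14,-3,182]], rot=[[0,-0.003,0],[0,-0.003,0],[0,-0.003,0],[0,-0.003,0],[0,-0.003,0],[0,-0.003,0],[0,-0.003,0],[0,-0.003,0],[0,-0.003,0],[0,-0.003,0]], grip=[1,1,1,1,1,1,0.2,0.2,0.2,0.2])

```text
time_s: 10.45
eef_pos: [0.5164, -0.3038, 0.0479]
eef_rot: [0.001, -0.063, 0.998, -0.0]
wrist_force: [-0.9, 0.4, 7.4]
opening: 0.568
grasp_force: 62.2
```

```bash
python3 -c "
from h import *
print(readout.get_obs()['opening'])
go([570,-445,37],97.2)"
```

```text
0.5682032914567731
xyz [-35.5, -146.8, 11.1] rot [-0.001, 0.002, -0.0005] from [ 516.4 -303.8   47.9] tool y yaw 97.17
```

play_rows(xyz=[[0,0,-20],[0,0,-50],[-12,-50,-50],[-24,-100,-50],[-35,-147,-50],[-35,-147,-30],[-35,-147,-10],[-35,-147,3],[-35,-147,9],[-35,-147,9]], rot=[[0,0,0],[0,0,0],[0,0,0],[0,0,0],[0,0,0],[0,0,0],[0,0,0],[0,0,0],[0,0,0],[0,0,0]], grip=[0.2,0.2,0.2,0.2,0.2,0.2,0.2,0.2,0.2,0.2])

```text
time_s: 11.7
eef_pos: [0.5685, -0.4433, 0.0379]
eef_rot: [-0.0, -0.063, 0.998, 0.001]
wrist_force: [-2.7, 1.9, 3.6]
opening: 0.57
grasp_force: 62.6
```

play_rows(xyz=[[0,0,0],[0,0,0],[0,0,0],[0,0,0],[0,0,0],[0,0,-20],[0,0,-60],[0,0,-110],[0,0,-160],[0,0,-190]], rot=[[0,0,0],[0,0,0],[0,0,0],[0,0,0],[0,0,0],[0,0,0],[0,0,0],[0,0,0],[0,0,0],[0,0,0]], grip=[0.2,1,1,1,1,1,1,1,1,1])

```text
time_s: 12.95
eef_pos: [0.5694, -0.4456, 0.2327]
eef_rot: [0.002, -0.063, 0.998, -0.002]
wrist_force: [0.9, 0.5, -0.4]
opening: 0.999
grasp_force: 0.0
```

Run:
```python
from h import *
a,P,E=shot('top'); p=P*1000
m=(np.hypot(p[...,0]-569,p[...,1]+444)<60)&(p[...,2]>40)&(p[...,2]<60); print('tin',m.sum(),p[m].mean(0), rect(P,m)[0])
go([549,-33,150],70.1)
```

```text
tin 265 [ 568.56074483 -441.39688231   50.69653039] ((568.6251831054688, -442.44891357421875), (48.32805252075195, 50.58980178833008), 28.1581974029541)
xyz [-29.9, 413.8, 83.7] rot [-0.0066, 0.0083, 0.4726] from [ 570.5 -446.7  236.9] tool y yaw 97.18
```

play_rows(xyz=[[-5,60,0],[-9,120,0],[-13,180,0],[-18,240,20],[-22,300,40],[-26,360,60],[-33,412,84],[-33,412,84],[-33,412,84],[-33,412,84]], rot=[[0,0,0.07],[0,0,0.14],[0,0,0.21],[0,0,0.28],[0,0,0.35],[0,0,0.42],[0,0,0.473],[0,0,0.473],[0,0,0.473],[0,0,0.473]], grip=[1,1,1,1,1,1,1,1,1,1])

```text
time_s: 14.25
eef_pos: [0.5507, -0.0332, 0.1446]
eef_rot: [0.001, 0.174, 0.985, 0.0]
wrist_force: [-0.3, -0.1, -0.1]
opening: 1.001
grasp_force: 0.0
```

```bash
python3 chk.py w7 549 -33; python3 -c "
from h import *
go([552.8,-34.4,20],70.15)"
```

```text
carrier [548.7 -32.5] [ 60.2 169.4] yaw -19.77 15082
head x [-64.3  41.1] y [-13.6  13.2] z face/box/wedge [np.float64(58.6), np.float64(59.6), np.float64(59.4)]
xyz [-2.3, -0.5, 124.5] rot [0.001, 0.0013, -0.0031] from [550.6 -33.2 144.5] tool y yaw 69.97
```

play_rows(xyz=[[-2,0,40],[-2,0,75],[-2,0,100],[-2,0,115],[-2,0,124],[-2,0,124],[-2,0,124],[-2,0,124],[-2,0,124],[-2,0,124]], rot=[[0.001,0.001,-0.003],[0.001,0.001,-0.003],[0.001,0.001,-0.003],[0.001,0.001,-0.003],[0.001,0.001,-0.003],[0.001,0.001,-0.003],[0.001,0.001,-0.003],[0.001,0.001,-0.003],[0.001,0.001,-0.003],[0.001,0.001,-0.003]], grip=[1,1,1,1,1,1,0.3,0.3,0.3,0.3])

```text
time_s: 15.55
eef_pos: [0.5526, -0.0327, 0.0208]
eef_rot: [0.0, 0.171, 0.985, -0.0]
wrist_force: [-2.6, -1.9, 5.0]
opening: 0.686
grasp_force: 66.9
```

```bash
python3 -c "
from h import *
o=readout.get_obs(); print(o['opening'],o['grasp_force'],o['wrist_force'])
import numpy as np
th=np.radians(7.15); O=np.array([496.7,-303.5]); ex=np.array([np.cos(th),np.sin(th)])
print(O+80*ex)
go([*(O+84*ex),80],97.15)"
```

```text
0.686451687492843 66.91994547843933 [-2.55854297 -1.94882866  5.00050472]
[ 576.07789579 -293.5426078 ]
xyz [-113.8, -235.8, -59.0] rot [-0.0006, 0.0005, -0.4691] from [552.6 -32.7  20.8] tool y yaw 70.27
```

play_rows(xyz=[[0,0,-15],[0,0,-40],[-8,-16,-59],[-24,-50,-59],[-43,-90,-59],[-63,-130,-59],[-82,-170,-59],[-99,-205,-59],[-110,-227,-59],[-114,-235,-59]], rot=[[0,0,0],[0,0,0],[0,0,-0.03],[0,0,-0.1],[0,0,-0.18],[0,0,-0.26],[0,0,-0.34],[0,0,-0.41],[0,0,-0.45],[0,0,-0.469]], grip=[0.3,0.3,0.3,0.3,0.3,0.3,0.3,0.3,0.3,0.3])

```text
time_s: 16.8
eef_pos: [0.579, -0.2928, 0.0779]
eef_rot: [-0.001, -0.062, 0.998, 0.001]
wrist_force: [0.5, 0.3, -7.3]
opening: 0.688
grasp_force: 67.5
```

```bash
cat > st.py <<'E'
from h import *
import sys
a,P,E=shot('wrist'); T=tool(); save(sys.argv[1],a); p=P*1000; dz=float(sys.argv[2])
O=np.array([496.7,-303.5]); th=np.radians(7.15); ex=np.array([np.cos(th),np.sin(th)]); ey=np.array([-ex[1],ex[0]])
x=(p[...,:2]-O)@ex; y=(p[...,:2]-O)@ey; z=p[...,2]
g=(T[:2,3]*1000-O); print('tcp in station',np.round([g@ex,g@ey],1),'z',T[2,3])
gx=g@ex
# carrier top at dz+30; visible nose side
m=(abs(z-dz-30)<5)&(x>gx-95)&(x<gx+90)&(abs(y)<45)
print('nose x',np.round(np.percentile(x[m],[.3,1]),1),m.sum())
for b in range(int(gx)-85,int(gx)+80,15):
    s=m&(x>=b)&(x<b+15)
    if s.sum()>40: print(b,s.sum(),np.round(np.percentile(y[s],[1,99]),1))
h=(z>dz+48)&(z<dz+66)&(x>gx-80)&(x<gx+50)&(abs(y)<17); print('head x',np.round(np.percentile(x[h],[.5,99.5]),1),'y',np.round(np.percentile(y[h&(x<gx-30)],[1,99]),1),'z',[np.round(np.percentile(z[h&(abs(x-gx-t)<5)],95),1) for t in (-55,-35,5,25)])
b=(z>6)&(z<15)&(abs(y)<70)&(x>-30)&(x<110); print('bed y',np.percentile(y[b],[.5,99.5]),'br',np.percentile(x[(z>84)&(z<96)&(abs(y)<40)&(x<-20)],99.5),rect(P,(z>84)&(z<96)&(abs(y)<60)&(x<-20)&(x>-130)))
E
python3 st.py w8 62; python3 -c "
from h import *
go([580,-293,80],97.15)"
```

```text
tcp in station [83.   0.1] z 0.07789587891752967
nose x [-4.7 -4.3] 13716
-2 3501 [-27.1  29.8]
13 814 [-27.9  30.4]
28 660 [-27.7  30.4]
43 1750 [-27.4  29.9]
58 1859 [-34.3  36.7]
73 1818 [-41.3  43.7]
88 1142 [-28.3  30.7]
103 1065 [-27.5  30.2]
118 95 [-27.7  30.3]
xyz [-0.9, 0.0, -2.1] rot [0.0012, -0.0021, -0.0008] from [ 579.1 -293.1   77.9] tool y yaw 97.1Traceback (most recent call last):
  File "st.py", line 14, in <module>
    h=(z>dz+48)&(z<dz+66)&(x>gx-80)&(x<gx+50)&(abs(y)<17); print('head x',np.round(np.percentile(x[h],[.5,99.5]),1),'y',np.round(np.percentile(y[h&(x<gx-30)],[1,99]),1),'z',[np.round(np.percentile(z[h&(abs(x-gx-t)<5)],95),1) for t in (-55,-35,5,25)])
                                                                                                                                                                                       ~~~~~~~~~~~~~^^^^^^^^^^^^^^^^^^^^^^^^^
    return _quantile_unchecked(
        a, q, axis, out, overwrite_input, method, keepdims, weights)
    return _ureduce(a,
                    func=_quantile_ureduce_func,
    ...<5 lines>...
                    overwrite_input=overwrite_input,
                    method=method)
    r = func(a, **kwargs)
    result = _quantile(arr,
                       quantiles=q,
    ...<2 lines>...
                       out=out,
                       weights=wgt)
    slices_having_nans = np.isnan(arr[-1, ...])
                                  ~~~^^^^^^^^^
IndexError: index -1 is out of bounds for axis 0 with size 0
```

View pics/w8.png

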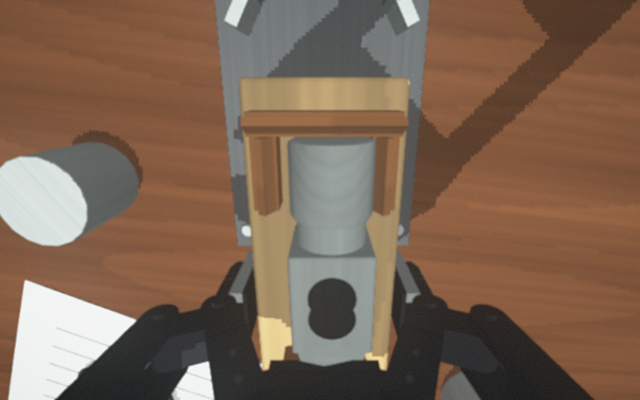

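The carrier is held over the bed, square to it, with the nose edge at (325,80), the head in its nest and the guides at the top.

play_rows(xyz=[[10,-0.8,5],[17,-0.8,12],[17,-0.8,20],[17,-0.8,28],[17,-0.8,34],[17,-0.8,39],[17,-0.8,42],[17,-0.8,44],[17,-0.8,46],[17,-0.8,46]], rot=[[0,0,0.001],[0,0,0.001],[0,0,0.001],[0,0,0.001],[0,0,0.001],[0,0,0.001],[0,0,0.001],[0,0,0.001],[0,0,0.001],[0,0,0.001]], grip=[0.3,0.3,0.3,0.3,0.3,0.3,0.3,0.3,0.3,0.3])

```text
time_s: 18.1
eef_pos: [0.5627, -0.2947, 0.0321]
eef_rot: [-0.001, -0.062, 0.998, 0.0]
wrist_force: [0.4, -0.3, -8.2]
opening: 0.685
grasp_force: 67.5
```

```bash
sed -i 's/for t in (-55,-35,5,25)/for t in (-55,-35)/' st.py; python3 st.py w9 10
```

```text
tcp in station [66.6  0.4] z 0.03221043184096421
nose x [-21.5 -21.3] 16397
-19 4412 [-27.6  30.5]
-4 694 [-28.3  31.1]
11 716 [-28.2  31.1]
26 2237 [-27.8  30.6]
41 2152 [-33.8  36.6]
56 1960 [-41.   43.7]
71 1449 [-28.   30.8]
86 1242 [-28.   30.8]
101 190 [-28.5  31.1]
head x [-2.6 73.9] y [-9.7 16.5] z [np.float64(69.9), np.float64(70.3)]Traceback (most recent call last):
  File "st.py", line 15, in <module>
    b=(z>6)&(z<15)&(abs(y)<70)&(x>-30)&(x<110); print('bed y',np.percentile(y[b],[.5,99.5]),'br',np.percentile(x[(z>84)&(z<96)&(abs(y)<40)&(x<-20)],99.5),rect(P,(z>84)&(z<96)&(abs(y)<60)&(x<-20)&(x>-130)))
                                                                                                 ~~~~~~~~~~~~~^^^^^^^^^^^^^^^^^^^^^^^^^^^^^^^^^^^^^^^^^^^
    return _quantile_unchecked(
        a, q, axis, out, overwrite_input, method, keepdims, weights)
    return _ureduce(a,
                    func=_quantile_ureduce_func,
    ...<5 lines>...
                    overwrite_input=overwrite_input,
                    method=method)
    r = func(a, **kwargs)
    result = _quantile(arr,
                       quantiles=q,
    ...<2 lines>...
                       out=out,
                       weights=wgt)
    slices_having_nans = np.isnan(arr[-1, ...])
                                  ~~~^^^^^^^^^
IndexError: index -1 is out of bounds for axis 0 with size 0
```

play_rows(xyz=[[0,-1.2,1],[4,-1.2,1.2],[10,-1.2,1.2],[16,-1.2,1.2],[22,-1.2,1.2],[28,-1.2,1.2],[34,-1.2,1.2],[40,-1.2,1.2],[44,-1.2,1.2],[46,-1.2,1.2]], rot=[[0,0,0],[0,0,0],[0,0,0],[0,0,0],[0,0,0],[0,0,0],[0,0,0],[0,0,0],[0,0,0],[0,0,0]], grip=[0.3,0.3,0.3,0.3,0.3,0.3,0.3,0.3,0.3,0.3])

```text
time_s: 19.4
eef_pos: [0.5169, -0.3017, 0.0311]
eef_rot: [-0.001, -0.061, 0.998, 0.0]
wrist_force: [-0.3, 1.0, -7.5]
opening: 0.69
grasp_force: 67.6
```

```bash
sed -i '$d' st.py; python3 st.py w10 10
```

```text
tcp in station [20.2 -0.8] z 0.03107577364571847
nose x [-32.2 -31.2] 9990
-35 662 [-40.7  42.2]
-20 2261 [-28.9  29.5]
-5 2170 [-34.9  35.4]
10 2009 [-42.2  42.6]
25 1455 [-29.3  29.6]
40 1253 [-29.3  29.7]
55 180 [-29.6  30.1]
head x [-39.4  27.7] y [-10.6  15.5] z [np.float64(68.9), np.float64(69.3)]
```

play_rows(xyz=[[3,0,0.3],[7,0,0.3],[10,0,0.3],[12,0,0.3],[14,0,0.3],[15.5,0,0.3],[17,0,0.3],[18.5,0,0.3],[20,0,0.3],[20,0,0.3]], rot=[[0,0,0],[0,0,0],[0,0,0],[0,0,0],[0,0,0],[0,0,0],[0,0,0],[0,0,0],[0,0,0],[0,0,0]], grip=[0.3,0.3,0.3,0.3,0.3,0.3,0.3,0.3,0.3,0.3])

```text
time_s: 20.7
eef_pos: [0.4999, -0.3039, 0.0315]
eef_rot: [0.002, -0.061, 0.998, -0.0]
wrist_force: [11.2, 2.9, -10.2]
opening: 0.689
grasp_force: 67.3
```

```bash
python3 st.py w11 10; python3 -c "
from h import *
print(readout.get_obs()['wrist_force'])"
```

```text
tcp in station [ 3.1 -0.8] z 0.031423973287454846
nose x [-19.6 -19.3] 6675
-22 1851 [-35.1  35.4]
-7 1976 [-42.1  42.3]
8 1445 [-29.3  29.5]
23 1245 [-29.3  29.6]
38 158 [-29.7  29.9]
[10.96248405  2.95448067 -9.76382631]Traceback (most recent call last):
  File "st.py", line 14, in <module>
    h=(z>dz+48)&(z<dz+66)&(x>gx-80)&(x<gx+50)&(abs(y)<17); print('head x',np.round(np.percentile(x[h],[.5,99.5]),1),'y',np.round(np.percentile(y[h&(x<gx-30)],[1,99]),1),'z',[np.round(np.percentile(z[h&(abs(x-gx-t)<5)],95),1) for t in (-55,-35)])
                                                                                                                                                                                       ~~~~~~~~~~~~~^^^^^^^^^^^^^^^^^^^^^^^^^
    return _quantile_unchecked(
        a, q, axis, out, overwrite_input, method, keepdims, weights)
    return _ureduce(a,
                    func=_quantile_ureduce_func,
    ...<5 lines>...
                    overwrite_input=overwrite_input,
                    method=method)
    r = func(a, **kwargs)
    result = _quantile(arr,
                       quantiles=q,
    ...<2 lines>...
                       out=out,
                       weights=wgt)
    slices_having_nans = np.isnan(arr[-1, ...])
                                  ~~~^^^^^^^^^
IndexError: index -1 is out of bounds for axis 0 with size 0
```

play_rows(xyz=[[-1.5,0,1],[-1.5,0,1],[-1.5,0,1],[-1.5,0,1],[-1.5,0,1],[-1.5,0,1],[-1.5,0,-10],[-1.5,0,-50],[-15,0,-100],[-60,0,-150]], rot=[[0,0,0],[0,0,0],[0,0,0],[0,0,0],[0,0,0],[0,0,0],[0,0,0],[0,0,0],[0,0,0],[0,0,0]], grip=[0.3,0.3,1,1,1,1,1,1,1,1])

```text
time_s: 22.0
eef_pos: [0.5534, -0.2976, 0.1796]
eef_rot: [-0.001, -0.061, 0.998, 0.0]
wrist_force: [0.9, -0.8, -0.1]
opening: 0.997
grasp_force: 0.0
```

```bash
cat > fin.py <<'E'
from h import *
readout.get_obs(); shot('wrist')
a,P,E=shot('wrist'); save('w12',a); p=P*1000
O=np.array([496.7,-303.5]); th=np.radians(7.15); ex=np.array([np.cos(th),np.sin(th)]); ey=np.array([-ex[1],ex[0]])
x=(p[...,:2]-O)@ex; y=(p[...,:2]-O)@ey; z=p[...,2]
m=(abs(z-40)<4)&(x>0)&(x<100)&(abs(y)<45); print('tail x',np.percentile(x[m],[99,99.8]),'z',np.median(z[m]))
for b in range(0,85,12):
    s=m&(x>=b)&(x<b+12); print(b,np.round(np.percentile(y[s],[1,99]),1))
h=(z>60)&(z<76)&(x>-44)&(x<60)&(abs(y)<20); print('head tip x',np.percentile(x[h],99.5),'y',np.percentile(y[h&(abs(x+10)<18)],[1,99]),np.percentile(z[h],[50,98]))
b=(z>6)&(z<15)&(abs(y)<70)&(x>20)&(x<110); print('bed y',np.percentile(y[b],[.5,99.5]),'end',np.percentile(x[b&(abs(y)<50)],99.8))
print(np.abs(readout.get_obs()['dq']).max())
E
python3 fin.py
```

```text
tail x [83.74472996 84.02977421] z 40.402098632081994
0 [-29.9  29.3]
12 [-29.6  28.9]
24 [-29.8  29.4]
36 [-30.1  29. ]
48 [-29.6  29.5]
60 [-29.9  28.8]
72 [-29.4  29.1]
84 [-29.5  27.7]
head tip x 39.9658945928331 y [-11.48289982  16.07425322] [68.33496959 70.00053828]
bed y [-57.62595945  57.57183739] end 97.73413847589468
0.116445439122722
```

View pics/w12.png

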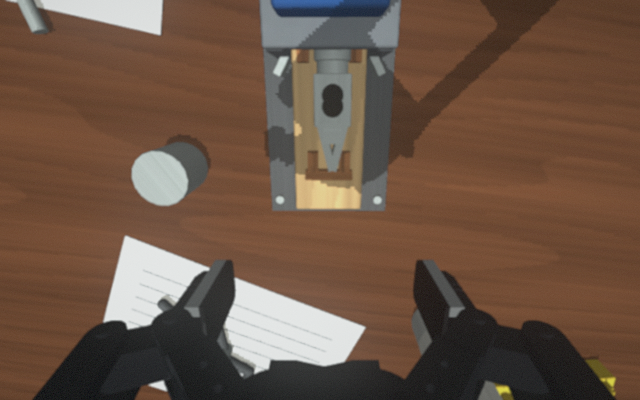

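The carrier is home with its tail edge at (328,210), the head lies flat in its nest at (333,110), and the tin stands on the bench at (163,178). Nothing is touching the gripper, so I'm handing in.

```bash
python3 -c "
from h import *
print(ctrl.hand_in())"
```

```text
the job is handed in; nothing more can be done
None
```

I handed the job in at about 22 s: the tin is standing upright on the bench, and the loaded carrier is released and home against the stop (within about 1 mm). The head is flat in its nest, face to the nose, sitting about 2 mm to one side, within the 3.5 mm allowed; `hand_in` gave no verdict.

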